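# Set the pick-of-the-day pointer to today's pair

## Task

On the table a small wooden stand carries two pointer hands, one above the other, with goods standing round it. Set it to today's pair by pushing gently with a fingertip against the side of each hand, without gripping it: the long lower hand has to point squarely at the middle of the taller candle jar with the black lid, and the short upper hand squarely at the middle of the small flat carton. Do not knock, shift or lift any of the goods; leave both hands at rest.

Things in the scene. Friction and masses are not known exactly. Their poses are not given: they have to be found in the camera images.
- pivot (a point): The upright axis of both hands, at the top of the dark wooden foot, 40 mm above the table. The foot is fixed to the table, round, 90 mm across at the bottom (16 mm high there) and 24 mm at the top. The steel pin above it, hidden in the hubs, ends 86 mm above the table. The point turns with the foot.
- long_hand (a joint): Long lower hand: pale wooden bar 11 mm wide, from 42 to 58 mm above the table, reaching 96 mm from the axis, with a rounded end; tail 24 mm, hub 24 mm across. Hinge friction 0.04 N m, a light push moves it; it stays where left. Turns either way round, apart from the other hand. Value: angle from the pivot point's x axis, counter-clockwise from above.
- long_hand_tip (a point): The point of the long hand, 96 mm from the axis and half-way up the bar (50 mm above the table). The point's x axis runs outward along the hand, its y axis to the left of it, z up.
- short_hand (a joint): Short upper hand: pale wooden bar 11 mm wide, from 68 to 84 mm above the table, reaching 50 mm from the axis, with a rounded end; tail 24 mm, hub 24 mm across. Hinge friction 0.04 N m, a light push moves it; it stays where left. Turns either way round, apart from the other hand. Value: angle from the pivot point's x axis, counter-clockwise from above.
- short_hand_tip (a point): The end of the short hand, 50 mm from the axis and half-way up the bar (76 mm above the table). The point's x axis runs outward along the hand, its y axis to the left of it, z up.
- candle_small_mid (a point): Centre of the taller candle jar, 65 mm across and 73 mm high, pale glass with a black lid: what the long hand must point at. Like the three other goods it stands loose, its centre about 150 mm from the pivot; the four have even gaps and change places.
- soap_block_0_mid (a point): Centre of the small flat carton, 45 x 63 mm and 26 mm high: what the short hand must point at. Loose.
- balm_tin_mid (a point): Centre of the low jar, 59 mm across and 41 mm high, also with a black lid: not wanted, leave it alone. Loose.
- glass_candle_b_mid (a point): Centre of the open glass candle without a lid, 60 mm across and 60 mm high: not wanted, leave it alone. Loose.
- card_spinner: The tall plywood card display behind on the right, fixed: a square tower 0.46 m high whose corners face the robot and the sides, within 180 mm of its upright axis. Origin on that axis at the table. Keep the arm clear of it, also on the way in from the right.
- tape_clear: A roll of brown tape lying flat, 94 mm across and 48 mm high, on the robot's right; origin under its middle. Loose, leave it alone.

How it is judged:
At the end, for the whole second after the job is handed in: The line of the long hand, on its tip side, not the tail, passes within 15 mm of the centre of the taller lidded candle jar, that of the short hand within 15 mm of the centre of the small flat carton; both hands are still, and the four goods are within 12 mm of where they stood (x of candle_small_mid in the frame of long_hand_tip above 0 m and y of candle_small_mid in the frame of long_hand_tip between -0.015 and 0.015 m and x of soap_block_0_mid in the frame of short_hand_tip above 0 m and y of soap_block_0_mid in the frame of short_hand_tip between -0.015 and 0.015 m and velocity of joint long_hand between -0.05 and 0.05 rad/s and velocity of joint short_hand between -0.05 and 0.05 rad/s and distance of each of candle_small_mid, soap_block_0_mid, balm_tin_mid, glass_candle_b_mid from where it was at the start of the episode below 0.012 m); the robot touches nothing.
It fails at once if one of the four goods or the roll of tape is knocked, shifted or lifted (more than 15 mm) (distance of any of candle_small_mid, soap_block_0_mid, balm_tin_mid, glass_candle_b_mid, tape_clear from where it was at the start of the episode above 0.015 m).
It fails at once if a hand is gripped or pushed hard (more than 15 N) (contact force between the fingers and long_hand above 15 N or contact force between the fingers and short_hand above 15 N).
It also fails if it takes over 58 s, if anything falls off the work surface, if the arm or the gripper's body presses on something with over 40 N, if the wrist force passes 120 N, or if a joint passes its speed limit or range.

## Robot

A 6-joint arm with a two-finger parallel gripper is mounted at the origin on a cart in front of the work surface, level with it; the furniture and walls round the work are solid. World frame = base frame: x ahead of the robot, y to its left, z up, the work surface at z = 0. Lengths are in m, angles in rad, forces in N, time in s.
With the tool pointing down it reaches from about 0.3 to 0.85 m from the base axis. Payload 5.4 kg.
Tool frame: the origin (TCP) lies at the centre of the arm's flange, where the gripper is bolted on; the fingertips stand 173 mm ahead of it and the grasp point (between the pads) lies 155 mm ahead of it (arm.tip_extent is the distance from the TCP to the fingertips, in m); z points along the fingers, y is the direction in which the jaws open and shut (so a half turn about z gives the same grasp; the last joint's range is limited). The gripper opens to 85 mm and grips with 20 to 120 N. Pads are 22 mm wide; open, the fingers measure 114 mm over their backs; the gripper's body (76 mm by 85 mm) begins 54 mm behind the grasp point. The pads swing forward as they close: fully open they stand 13 mm farther back than shut.
Start: joints at [0.997, 0.158, 1.597, -0, 1.386, -0.21], TCP at [0.205, 0.537, 0.405] pointing down, gripper open.
Joint ranges: [-2.91, 2.91], [-0.94, 2.29], [0.18, 2.7], [-1.29, 4.43], [0.17, 2.64], [-3, 3]. Speed limits (rad/s): [2.57, 2.57, 3.14, 3.14, 3.14, 3.14].

## Interface

Orientations are given as a rotation vector (axis times angle).
In Python, from workcell import status, imaging, order, arm gives the robot as it stands.
- The arm moves only by the tool move_arm, never from a script. Its argument "rows" is a list of rows, each a list of 7 numbers: the shift along the world's x, y, z as a fraction of full scale, then the turn, a rotation vector about the world's x, y, z as a fraction of full scale, then the gripper command: -1 is fully open, 1 is shut, values between are in proportion. In form: [[x, y, z, ax, ay, az, grip], ...]. A call has 1 to 12 rows; each row shifts and turns the commanded pose from where the row before left it; what a row does not reach is not made up. Full scale, the value 1, is 0.6 m for a shift and 45 degrees for a turn. A row lasts 1/8 s, in which the tool goes at most 62.5 mm and 10.7 degrees, less where a joint would pass 70% of its speed; a pose out of reach is approached as far as the arm can. A call with a number of a shift or a turn outside -1 to 1 is refused whole. A call with a gripper value outside its range is refused whole. The fingers move at their own pace and stop on an object; "squeeze" is the grip in N (left out, the last holds). Time passes only in rows, so rows that do not move let the fingers close. It gives the time, the measured TCP pose, the force and the opening at its end, in the units of the state.
- status.get_obs(): the state, without advancing time (a new reading comes with each control period).
- imaging.capture(name): name is "side" or "top"; returns a dict with "image" (384x512x3 uint8, red, green, blue), "fovy" (degrees; the focal length in pixels is half the picture's height over the tangent of half this angle, whatever the lens; pixels are square), "cx", "cy" (the principal point, pixels), "R" (3x3) and "t" (3): a world point X has camera coordinates R X + t. Camera axes: x right, y down, z forward; pixel columns grow to the right and rows downward; lengths in m; the calibration is good to about 2 mm. A picture is of the moment at which its call begins. There is no depth.
- order.hand_in(): hands the job in, once; it reports no verdict.
The state is a dict: "time": time; "q": joint angles; "joint_vel": joint speeds; "tau": joint torques, N m; "tool_pos": TCP position; "tool_rot": TCP orientation; "wrist_force": force on the tool from outside, world axes, zero at the start; "torque": the same for the moment, N m; "opening": finger opening in m.
Only numpy, scipy, OpenCV 4.12 (cv2) and the standard library are available. Lean on these libraries where they do the work, as an engineer would, in place of code of your own. Each camera call takes 0.05 s, during which the arm holds its last target.

## Working session

There is one attempt and no reset: what is moved stays moved. The work goes in short steps, Python scripts to look and compute and a tool call to move; the robot and the scene stay as the last step left them, time stands still between calls to the robot, and variables do not carry over. Pictures are saved under pics/ and viewed, and the job is handed in when it is done.

Besides the shell and the picture viewer there is one more tool, called after "Emit:" as name(argument=value, ...), one argument or row to a line, values as JSON. move_arm: Moves the arm, as the interface text tells. Shift numbers are shares of 0.6 m and turn numbers shares of 45 degrees, none past 1 either way. Its arguments: {"type":"object","properties":{"rows":{"type":"array","items":{"type":"array","items":{"type":"number","minimum":-1,"maximum":1}}},"squeeze":{"type":"number"}},"required":["rows"]}

```bash
mkdir -p pics; ls
python3 - <<'E'
from workcell import status, imaging, order, arm
import cv2,pickle
o=status.get_obs();print(o['time'],o['tool_pos'],o['tool_rot'],o['opening'])
for n in('side','top'):
    c=imaging.capture(n);pickle.dump(c,open(f'pics/{n}0.pkl','wb'));cv2.imwrite(f'pics/{n}0.png',c['image'][...,::-1]);print(n,c['fovy'],c['cx'],c['cy'],c['R'],c['t'])
E
```

```text
pics
0.0 [0.20445405 0.53711689 0.40371722] [-5.68089263e-01 -3.08906751e+00  2.70497973e-03] 0.08531054404725068
side 57.815728455904534 255.12525133164831 194.82641795612648 [[-0.90430373  0.42685496 -0.00544203]
 [ 0.2423009   0.50274196 -0.82978358]
 [-0.3514613  -0.75169499 -0.55805877]] [ 0.49585378 -0.01775472  1.10976736]
top 48.557067322349106 255.66708345321834 182.9967958844989 [[-1.87959615e-03 -9.99744941e-01  2.25059820e-02]
 [-9.95022577e-01 -3.72554031e-04 -9.96490452e-02]
 [ 9.96320135e-02 -2.25812601e-02 -9.94768088e-01]] [-0.0539427   0.55734808  1.2401483 ]
```

View pics/side0.png

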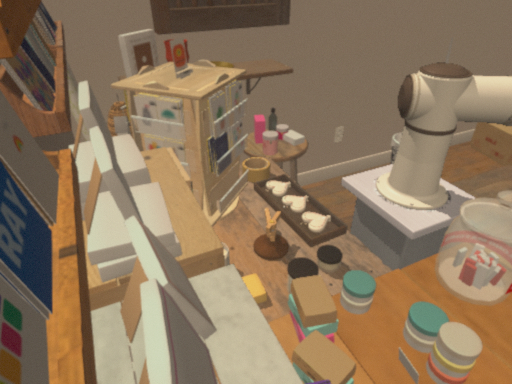

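View pics/top0.png

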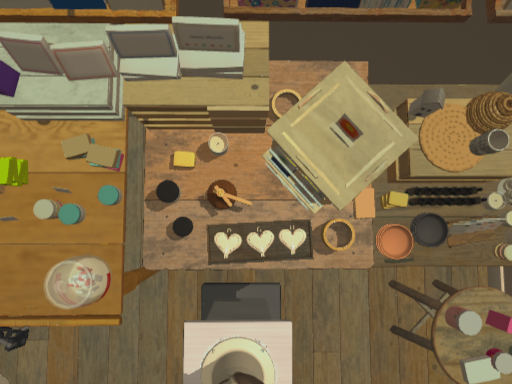

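Run:
```python
import cv2
a=cv2.imread('pics/top0.png')[125:250,140:265];cv2.imwrite('pics/topz.png',cv2.resize(a,None,fx=4.8,fy=4.8,interpolation=cv2.INTER_CUBIC))
a=cv2.imread('pics/side0.png')[190:320,220:360];cv2.imwrite('pics/sidez.png',cv2.resize(a,None,fx=4.5,fy=4.5,interpolation=cv2.INTER_CUBIC))
```

```text
(no output)
```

View pics/topz.png

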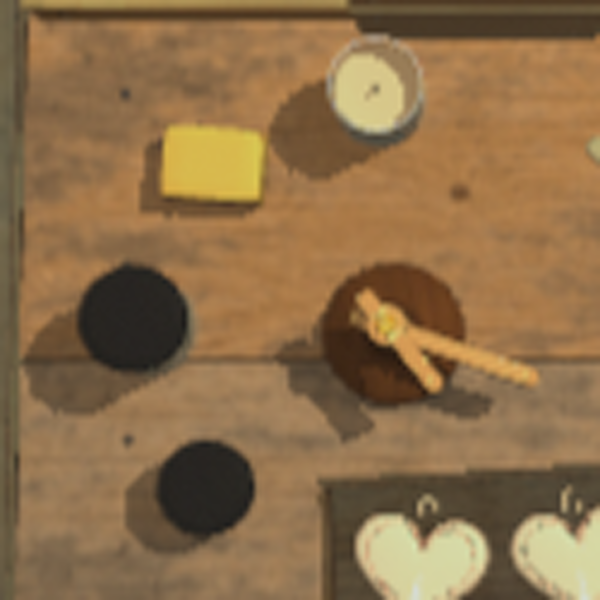

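View pics/sidez.png

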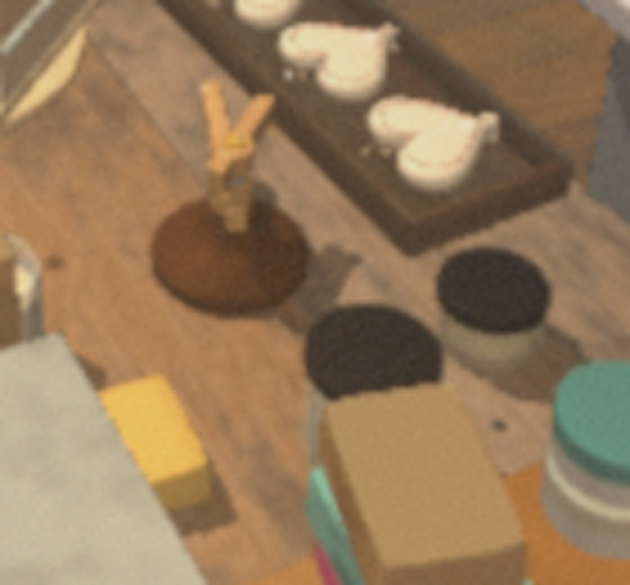

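```bash
cat > h.py <<'E'
import numpy as np,cv2,pickle
def ray(c,u,v,z):
    f=c['image'].shape[0]/2/np.tan(np.radians(c['fovy'])/2)
    R=np.array(c['R']);t=np.array(c['t']);o=-R.T@t
    d=R.T@np.array([(u-c['cx'])/f,(v-c['cy'])/f,1]);return o+d*(z-o[2])/d[2]
def proj(c,X):
    f=c['image'].shape[0]/2/np.tan(np.radians(c['fovy'])/2)
    p=np.array(c['R'])@np.array(X)+np.array(c['t']);return f*p[:2]/p[2]+[c['cx'],c['cy']]
def blobs(c,box,lo,hi,minA=30):
    h=cv2.cvtColor(c['image'],cv2.COLOR_RGB2HSV);m=cv2.inRange(h,lo,hi);k=np.zeros_like(m);x0,y0,x1,y1=box;k[y0:y1,x0:x1]=255
    cs,_=cv2.findContours(m&k,cv2.RETR_EXTERNAL,cv2.CHAIN_APPROX_NONE)
    return [q for q in cs if cv2.contourArea(q)>minA]
E
python3 - <<'E'
from h import *
c=pickle.load(open('pics/top0.pkl','rb'));s=pickle.load(open('pics/side0.pkl','rb'))
print('cam',-np.array(c['R']).T@c['t'])
for q in blobs(c,(140,170,205,245),(0,0,0),(180,255,55)):
    (u,v),r=cv2.minEnclosingCircle(q);M=cv2.moments(q);u,v=M['m10']/M['m00'],M['m01']/M['m00'];print('blk',u,v,r,[ (ray(c,u,v,z)[:2].round(4),round(np.linalg.norm(ray(c,u,v,z)-ray(c,u+np.sqrt(M['m00']/np.pi),v,z))*2,4)) for z in(.073,.041)])
for q in blobs(c,(165,145,200,172),(20,140,120),(35,255,255)):
    M=cv2.moments(q);r=cv2.minAreaRect(q);print('carton',M['m10']/M['m00'],M['m01']/M['m00'],r,ray(c,M['m10']/M['m00'],M['m01']/M['m00'],.026))
h=cv2.cvtColor(c['image'],cv2.COLOR_RGB2HSV)
print([tuple(h[int(125+y/4.8),int(140+x/4.8)]) for x,y in[(390,322),(430,375),(490,358),(520,375),(440,290),(380,380),(365,300),(540,300),(520,395)]])
print([tuple(h[int(125+y/4.8),int(140+x/4.8)]) for x,y in[(135,320),(205,490),(210,165)]])
E
```

```text
cam [ 0.43091406 -0.02571719  1.29041319]
blk 182.30974549968963 226.33209186840472 9.72178840637207 [(array([0.4293, 0.1549]), np.float64(0.0523)), (array([0.4292, 0.1597]), np.float64(0.0536))]
blk 167.30531400966183 191.16908212560386 11.250746726989746 [(array([0.5293, 0.1991]), np.float64(0.0596)), (array([0.5319, 0.205 ]), np.float64(0.0612))]
carton 184.1886574074074 158.47974537037035 ((184.5, 158.5), (15.0, 21.0), 90.0) [0.63119482 0.15936088 0.026     ]
[(np.uint8(22), np.uint8(180), np.uint8(213)), (np.uint8(20), np.uint8(142), np.uint8(214)), (np.uint8(17), np.uint8(147), np.uint8(213)), (np.uint8(18), np.uint8(146), np.uint8(216)), (np.uint8(13), np.uint8(177), np.uint8(104)), (np.uint8(13), np.uint8(176), np.uint8(87)), (np.uint8(16), np.uint8(153), np.uint8(213)), (np.uint8(15), np.uint8(144), np.uint8(170)), (np.uint8(16), np.uint8(100), np.uint8(138))]
[(np.uint8(13), np.uint8(44), np.uint8(41)), (np.uint8(20), np.uint8(39), np.uint8(39)), (np.uint8(23), np.uint8(163), np.uint8(216))]
```

Run:
```python
from h import *
c=pickle.load(open('pics/top0.pkl','rb'));s=pickle.load(open('pics/side0.pkl','rb'))
g=cv2.cvtColor(c['image'],cv2.COLOR_RGB2HSV)
# yellow pin/hub centre
P=ray(c,220.6+0,192.2,.086);print('pin',P)
print('foot',ray(c,221.7,194.3,.012))
q=max(blobs(c,(200,175,245,215),(0,120,40),(16,255,125)),key=cv2.contourArea)
print(cv2.minEnclosingCircle(q),cv2.fitEllipse(cv2.convexHull(q)))
for n,u,v,z in[('long',252,203.7,.058),('longfromtopz_tip',140+538/4.8,125+378/4.8,.058),('short tip',140+437/4.8,125+387/4.8,.084),('A',140+365/4.8,125+297/4.8,.07)]: print(n,ray(c,u,v,z))
pv=np.array([.5265,.054])
print(proj(c,[.43,.155,.041]))
# open candle rim
print('glass',ray(c,140+377/4.8,125+85/4.8,.06))
# roll of tape, display corner, heart tray corners
print('tape?',ray(c,339,234,.048),ray(c,286,103,.048))
print('display top',[ray(c,u,v,.46)[:2].round(3) for u,v in[(345,62),(268,143),(340,208),(412,137)]])
print('tray', [ray(c,u,v,.02)[:2].round(3) for u,v in[(207,225),(207,262),(312,220)]])
# side check
for X in([.529,.199,.073],[.429,.16,.041],[.631,.159,.026]): print(proj(s,X))
```

```text
pin [0.52530299 0.04636227 0.086     ]
foot [0.52477197 0.04744985 0.012     ]
((218.0, 195.0), 18.43918800354004) ((218.90928649902344, 194.4640655517578), (28.147422790527344, 36.375240325927734), 79.9974594116211)
long [ 0.49409001 -0.04295761  0.058     ]
longfromtopz_tip [ 0.49394502 -0.0431988   0.058     ]
short tip [0.4873511  0.01673486 0.084     ]
A [0.54190327 0.06049426 0.07      ]
[183.92070795 226.06930474]
glass [0.67265333 0.05485312 0.06      ]
tape? [ 0.40617049 -0.2963754   0.048     ] [ 0.79620275 -0.14525456  0.048     ]
display top [array([ 0.761, -0.226]), array([ 0.594, -0.069]), array([ 0.465, -0.21 ]), array([ 0.607, -0.357])]
tray [array([0.433, 0.09 ]), array([0.325, 0.089]), array([ 0.447, -0.222])]
[303.48555267 265.87749957]
[330.12498537 251.3421906 ]
[251.88176036 284.05914914]
```

```bash
python3 - <<'E'
from h import *
c=pickle.load(open('pics/top0.pkl','rb'));s=pickle.load(open('pics/side0.pkl','rb'))
for z in(0,.05,.1,.15,.2,.25,.3): 
  X=ray(c,70,284,z);Y=ray(c,90,281,z);print(z,X.round(3),proj(s,X).round(),Y.round(3),proj(s,Y).round())
# display pocket outer points at various z
for z in (.1,.2,.3,.4,.46): print(z,[ray(c,u,v,z)[:2].round(3) for u,v in[(265,153),(320,211),(268,143),(340,208)]])
E
python3 - <<'E'
import cv2
a=cv2.imread('pics/top0.png')[50:250,240:420];cv2.imwrite('pics/dz.png',cv2.resize(a,None,fx=3,fy=3,interpolation=cv2.INTER_CUBIC))
E
```

```text
0 [0.261 0.493 0.   ] [508. 352.] [0.269 0.435 0.   ] [476. 329.]
0.05 [0.267 0.473 0.05 ] [506. 329.] [0.275 0.417 0.05 ] [475. 307.]
0.1 [0.274 0.453 0.1  ] [504. 304.] [0.282 0.399 0.1  ] [473. 284.]
0.15 [0.28  0.433 0.15 ] [501. 278.] [0.288 0.381 0.15 ] [472. 260.]
0.2 [0.287 0.413 0.2  ] [499. 250.] [0.294 0.364 0.2  ] [470. 234.]
0.25 [0.294 0.393 0.25 ] [496. 221.] [0.3   0.346 0.25 ] [468. 207.]
0.3 [0.3   0.372 0.3  ] [493. 191.] [0.307 0.328 0.3  ] [466. 179.]
0.1 [array([ 0.636, -0.079]), array([ 0.471, -0.233]), array([ 0.664, -0.088]), array([ 0.48 , -0.289])]
0.2 [array([ 0.618, -0.075]), array([ 0.468, -0.216]), array([ 0.645, -0.083]), array([ 0.476, -0.267])]
0.3 [array([ 0.601, -0.07 ]), array([ 0.465, -0.198]), array([ 0.625, -0.078]), array([ 0.471, -0.245])]
0.4 [array([ 0.584, -0.066]), array([ 0.461, -0.181]), array([ 0.605, -0.072]), array([ 0.467, -0.223])]
0.46 [array([ 0.574, -0.063]), array([ 0.459, -0.17 ]), array([ 0.594, -0.069]), array([ 0.465, -0.21 ])]
```

View pics/dz.png

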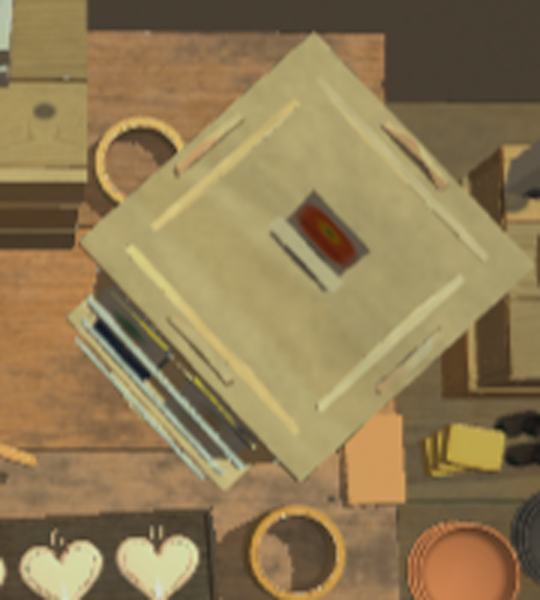

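Emit:
move_arm(
  rows=[
    [0,0,0.085,0,0,0,1],
    [0,0,0.085,0,0,0,1],
    [0.046,-0.074,0,0,0,0,1],
    [0.046,-0.074,0,0,0,0,1],
    [0.046,-0.074,0,0,0,0,1],
    [0.046,-0.074,0,0,0,0,1],
    [0.046,-0.074,0,0,0,0,1],
    [0.046,-0.074,0,0,0,0,1],
    [0.046,-0.074,0,0,0,0,1],
    [0.046,-0.074,-0.03,0,0,0,1],
    [0.046,-0.074,-0.03,0,0,0,1],
    [0,0,0,0,0,0,1],
  ],
  squeeze=20,
)

```text
time: 1.6
tool_pos: [0.4538, 0.1352, 0.4684]
tool_rot: [-0.576, -3.084, 0.002]
wrist_force: [-0.1, 0.7, 0.1]
opening: -0.0002
```

Emit:
move_arm(
  rows=[
    [0.044,-0.073,0,0,0,0,1],
    [0.044,-0.073,0,0,0,0,1],
    [0.044,-0.073,0,0,0,0,1],
    [0,0,-0.08,0,0,0,1],
    [0,0,-0.08,0,0,0,1],
    [0,0,-0.08,0,0,0,1],
    [0,0,-0.05,0,0,0,1],
    [0,0,0,0,0,0,1],
  ],
)

```text
time: 2.6
tool_pos: [0.531, 0.0077, 0.2944]
tool_rot: [-0.566, -3.084, -0.001]
wrist_force: [0.8, -0.2, 0.3]
opening: 0.0002
```

```bash
cat > snap.py <<'E'
import sys
from workcell import status, imaging
from h import *
k=sys.argv[1]
o=status.get_obs();print(o['time'],o['tool_pos'].round(4),o['tool_rot'].round(4),o['wrist_force'].round(2))
for n,(x0,y0,x1,y1) in(('side',(190,150,350,320)),('top',(130,110,300,250))):
    c=imaging.capture(n);pickle.dump(c,open(f'pics/{n}{k}.pkl','wb'))
    cv2.imwrite(f'pics/{n}{k}.png',cv2.resize(c['image'][y0:y1,x0:x1,::-1],None,fx=3.5,fy=3.5,interpolation=cv2.INTER_CUBIC))
E
python3 snap.py 1
```

```text
2.6 [0.531  0.0077 0.2944] [-5.6550e-01 -3.0841e+00 -8.0000e-04] [ 0.8  -0.24  0.35]
```

View pics/side1.png

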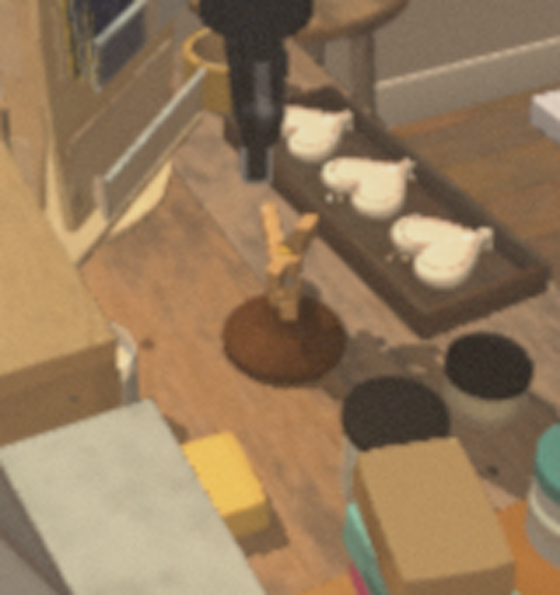

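View pics/top1.png

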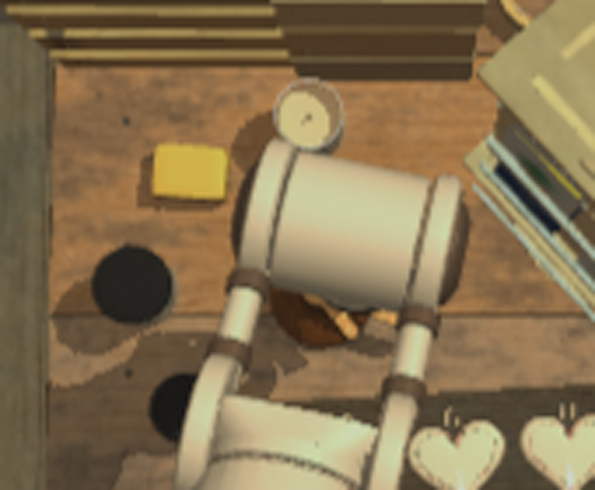

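Emit:
move_arm(
  rows=[
    [0.003,-0.006,0,0,0,0,1],
    [0,0,-0.045,0,0,0,1],
    [0,0,-0.045,0,0,0,1],
    [0,0,-0.034,0,0,0,1],
    [0,0,0,0,0,0,1],
  ],
)

```text
time: 3.32
tool_pos: [0.5339, 0.0026, 0.2221]
tool_rot: [-0.568, -3.088, -0.0]
wrist_force: [0.2, -0.3, 0.4]
opening: 0.0002
```

```bash
python3 snap.py 2; python3 -c "
from h import *
s=pickle.load(open('pics/side1.pkl','rb'));print((proj(s,[.531,.0077,.1214])-[190,150])*3.5)
s=pickle.load(open('pics/side2.pkl','rb'));print((proj(s,[.533,.004,.048])-[190,150])*3.5)"
```

```text
3.325 [0.5339 0.0026 0.2221] [-5.6830e-01 -3.0885e+00 -1.0000e-04] [ 0.23 -0.31  0.39]
[254.14267368 177.00614121]
[248.804986 257.193587]
```

View pics/side2.png

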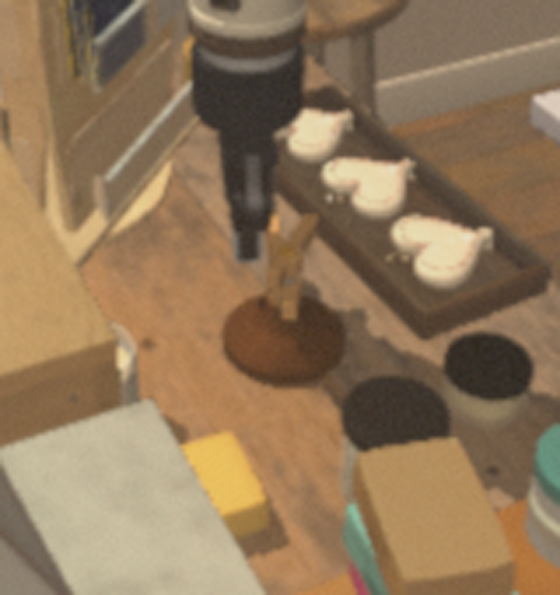

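View pics/top2.png

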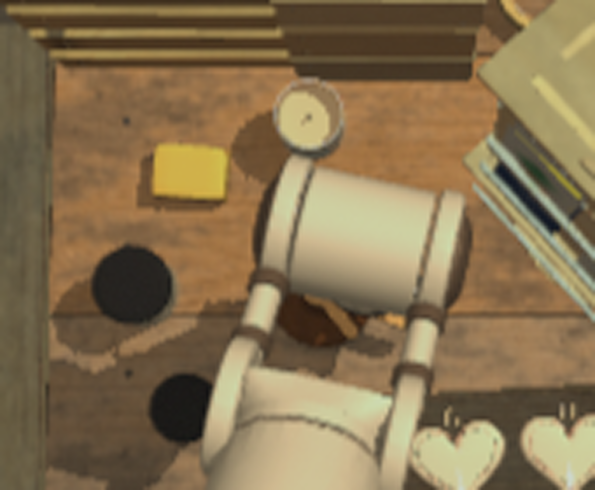

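```bash
cat > path.py <<'E'
import numpy as np
pv=np.array([.525,.0465]);ey=np.array([.356,.934]);ex=np.array([.934,-.356])
def pc(th,L,gap=0):
    t=np.radians(th);u=np.array([np.cos(t),np.sin(t)]);n=np.array([-u[1],u[0]])
    return pv+L*u+n*(.0055+gap+.011*abs(n@ex)+.0145*abs(n@ey))
def rows(start,ths,L,gap=0):
    c=np.round(np.zeros(2),3);out=[]
    for th in ths:
        d=np.round((pc(th,L,gap)-start)/.6,3)-c;c=c+d;out.append(d.round(3).tolist())
    return out
E
python3 - <<'E'
from path import *
r=rows(np.array([.5339,.0026]),[-109-6*k for k in range(0,26)],.036)
print(r,pc(-259,.036))
E
```

```text
[[-0.008, 0.007], [-0.006, -0.001], [-0.005, 0.0], [-0.005, -0.001], [-0.006, 0.0], [-0.006, 0.001], [-0.006, 0.002], [-0.007, 0.002], [-0.006, 0.004], [-0.006, 0.004], [-0.005, 0.005], [-0.005, 0.006], [-0.004, 0.007], [-0.004, 0.008], [-0.002, 0.008], [-0.002, 0.009], [-0.001, 0.006], [-0.001, 0.006], [0.0, 0.006], [0.0, 0.007], [0.001, 0.007], [0.002, 0.007], [0.004, 0.007], [0.004, 0.006], [0.005, 0.006], [0.006, 0.006]] [0.49605475 0.07754741]
```

Emit:
move_arm(
  rows=[
    [-0.008,0.007,0,0,0,0,1],
    [-0.006,-0.001,0,0,0,0,1],
    [-0.005,0,0,0,0,0,1],
    [-0.005,-0.001,0,0,0,0,1],
    [-0.006,0,0,0,0,0,1],
    [-0.006,0.001,0,0,0,0,1],
    [-0.006,0.002,0,0,0,0,1],
    [-0.007,0.002,0,0,0,0,1],
    [-0.006,0.004,0,0,0,0,1],
    [0,0,0,0,0,0,1],
  ],
)

```text
time: 4.68
tool_pos: [0.5008, 0.0113, 0.2224]
tool_rot: [-0.568, -3.089, 0.0]
wrist_force: [1.5, 0.4, 0.5]
opening: 0.0003
```

```bash
python3 snap.py 3; python3 -c "
from path import *
print(pc(-157,.036))"
```

```text
4.675 [0.5008 0.0113 0.2224] [-5.6790e-01 -3.0895e+00  1.0000e-04] [1.46 0.44 0.52]
[0.50107078 0.01073875]
```

View pics/side3.png

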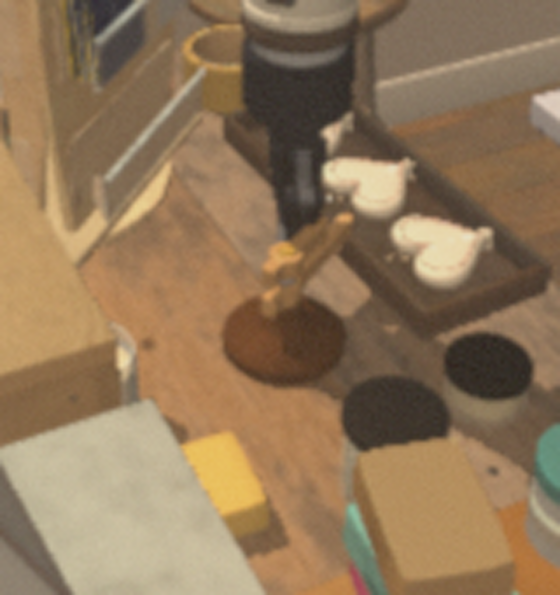

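View pics/top3.png

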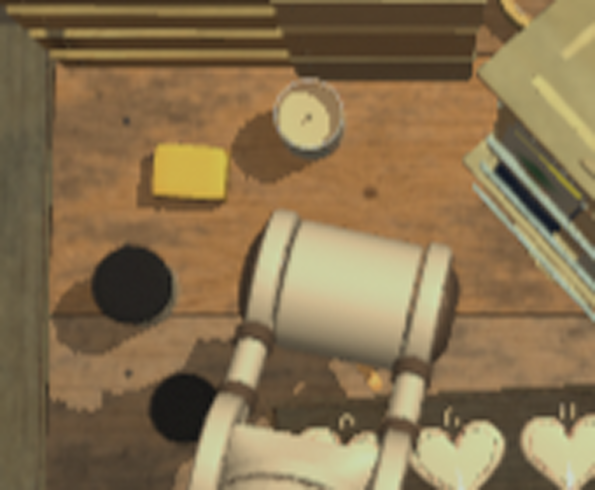

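Emit:
move_arm(
  rows=[
    [-0.006,0.004,0,0,0,0,1],
    [-0.005,0.005,0,0,0,0,1],
    [-0.005,0.006,0,0,0,0,1],
    [-0.004,0.007,0,0,0,0,1],
    [-0.004,0.008,0,0,0,0,1],
    [-0.002,0.008,0,0,0,0,1],
    [-0.002,0.009,0,0,0,0,1],
    [-0.001,0.006,0,0,0,0,1],
    [-0.001,0.006,0,0,0,0,1],
    [0,0,0,0,0,0,1],
  ],
)

```text
time: 6.02
tool_pos: [0.4827, 0.047, 0.222]
tool_rot: [-0.568, -3.089, -0.001]
wrist_force: [-0.3, -1.6, 1.6]
opening: 0.0005
```

```bash
python3 snap.py 4; python3 -c "
from path import *
print(pc(-211,.036),rows(np.array(pc(-211,.036)),range(-217,-275,-6),.036))"
```

```text
6.025 [0.4827 0.047  0.222 ] [-5.6780e-01 -3.0886e+00 -7.0000e-04] [-0.29 -1.58  1.61]
[0.48296458 0.04643906] [[-0.0, 0.006], [-0.0, 0.007], [0.001, 0.007], [0.002, 0.007], [0.003, 0.006], [0.005, 0.007], [0.005, 0.006], [0.006, 0.006], [0.007, 0.005], [0.008, 0.004]]
```

View pics/side4.png

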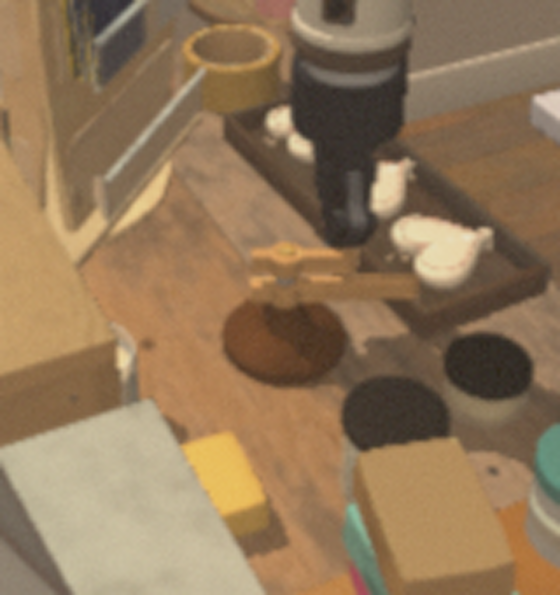

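View pics/top4.png

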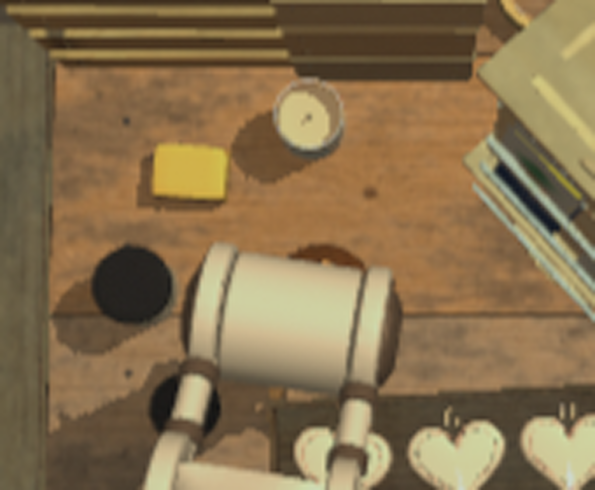

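Emit:
move_arm(
  rows=[
    [0,0.006,0,0,0,0,1],
    [0,0.007,0,0,0,0,1],
    [0.001,0.007,0,0,0,0,1],
    [0.002,0.007,0,0,0,0,1],
    [0.003,0.006,0,0,0,0,1],
    [0.005,0.007,0,0,0,0,1],
    [0.005,0.006,0,0,0,0,1],
    [0.006,0.006,0,0,0,0,1],
    [0.007,0.005,0,0,0,0,1],
    [0,0,0,0,0,0,1],
  ],
)

```text
time: 7.38
tool_pos: [0.5006, 0.0812, 0.2221]
tool_rot: [-0.568, -3.09, -0.001]
wrist_force: [-0.8, -0.5, -0.7]
opening: 0.0003
```

```bash
python3 snap.py 5; python3 -c "
from h import *
s=pickle.load(open('pics/side5.pkl','rb'))
for a in (80,85,88,91,95,100,105):
  t=np.radians(a);print(a,[((proj(s,[.525+r*np.cos(t),.0465+r*np.sin(t),z])-[190,150])*3.5).round() for r,z in((.096,.058),(.05,.084))])"
```

```text
7.375 [0.5006 0.0812 0.2221] [-5.6820e-01 -3.0898e+00 -1.4000e-03] [-0.85 -0.5  -0.73]
80 [array([331., 369.]), array([309., 293.])]
85 [array([343., 366.]), array([315., 292.])]
88 [array([350., 364.]), array([319., 291.])]
91 [array([357., 362.]), array([322., 290.])]
95 [array([365., 359.]), array([327., 288.])]
100 [array([375., 354.]), array([332., 286.])]
105 [array([385., 348.]), array([337., 283.])]
```

View pics/side5.png

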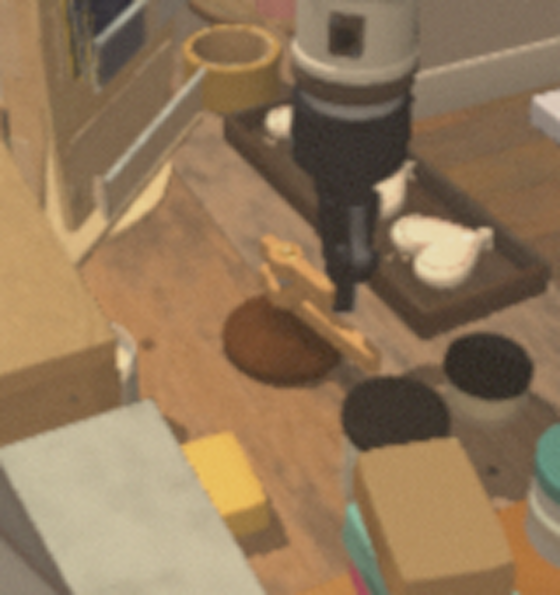

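View pics/top5.png

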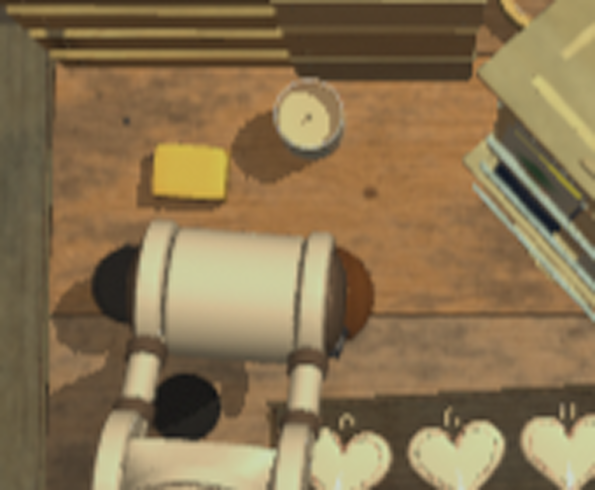

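Emit:
move_arm(
  rows=[
    [0.006,0.003,0,0,0,0,1],
    [0.005,0.002,0,0,0,0,1],
    [0,0,0,0,0,0,1],
    [-0.02,-0.004,0,0,0,0,1],
    [-0.02,-0.004,0,0,0,0,1],
    [0,0,0.08,0,0,0,1],
    [-0.05,-0.04,0.08,0,0,0,1],
    [-0.08,-0.04,0.04,0,0,0,1],
    [-0.08,-0.04,0,0,0,0,1],
    [0,0,0,0,0,0,1],
  ],
)

```text
time: 8.72
tool_pos: [0.354, 0.0066, 0.3416]
tool_rot: [0.572, 3.088, -0.0]
wrist_force: [1.2, 0.5, 0.8]
opening: 0.0
```

```bash
python3 snap.py 6
```

```text
8.725 [0.354  0.0066 0.3416] [ 5.7240e-01  3.0879e+00 -4.0000e-04] [1.22 0.51 0.76]
```

View pics/side6.png

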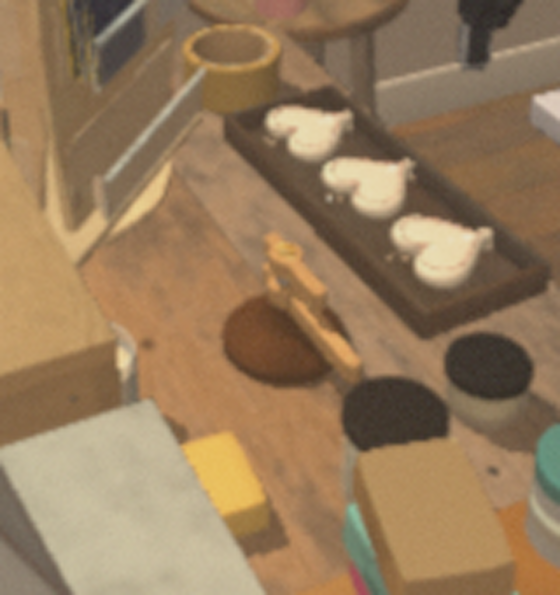

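View pics/top6.png

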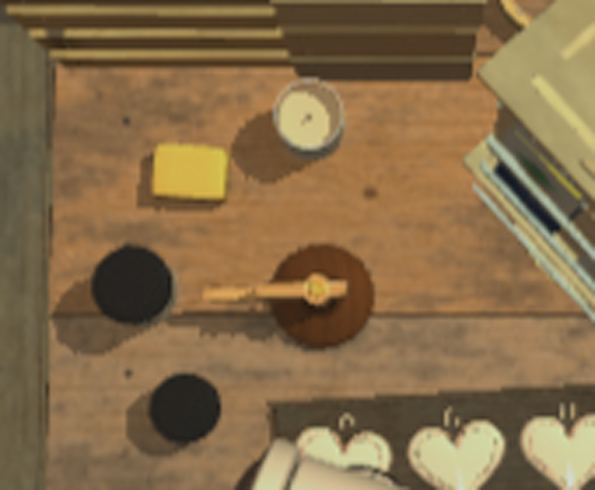

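Run:
```python
from h import *
from workcell import imaging
c=pickle.load(open('pics/top6.pkl','rb'))
P=ray(c,130+316/3.5-.3,110+289/3.5-.3,.086);print('pin',P)
h=cv2.cvtColor(c['image'],cv2.COLOR_RGB2HSV)
m=cv2.inRange(h,(14,100,185),(26,220,255));m[:185]=0;m[205:]=0;m[:,:182]=0;m[:,235:]=0
for x in range(184,232,2):
    ys=np.where(m[:,x])[0]
    if len(ys):print(x,ys.min(),ys.max(),ys.mean().round(2), [ray(c,x,ys.mean(),z)[:2].round(4) for z in(.058,.084)])
J=np.array([.5293,.1991])
T=ray(c,188.0,194.0,.058);print(T)
for p in (P[:2],np.array([.525,.0465])):
  for t in (T[:2],):
    print(np.degrees(np.arctan2(*(t-p)[::-1])),np.linalg.norm(t-p),np.degrees(np.arctan2(*(J-p)[::-1])))
```

```text
pin [0.52510027 0.04809838 0.086     ]
188 193 194 193.5 [array([0.5237, 0.1422]), array([0.5218, 0.1386])]
190 193 194 193.5 [array([0.5237, 0.1364]), array([0.5218, 0.133 ])]
192 193 194 193.5 [array([0.5237, 0.1306]), array([0.5218, 0.1273])]
194 192 194 193.0 [array([0.5252, 0.1249]), array([0.5232, 0.1217])]
196 192 194 193.0 [array([0.5252, 0.1191]), array([0.5232, 0.1161])]
198 193 194 193.5 [array([0.5237, 0.1133]), array([0.5218, 0.1104])]
200 192 193 192.5 [array([0.5266, 0.1076]), array([0.5246, 0.1048])]
204 191 193 192.0 [array([0.5281, 0.096 ]), array([0.526 , 0.0935])]
206 192 193 192.5 [array([0.5266, 0.0903]), array([0.5246, 0.0878])]
208 192 193 192.5 [array([0.5266, 0.0845]), array([0.5246, 0.0821])]
210 192 193 192.5 [array([0.5266, 0.0787]), array([0.5246, 0.0765])]
212 192 193 192.5 [array([0.5266, 0.0729]), array([0.5246, 0.0708])]
214 191 193 192.0 [array([0.5281, 0.0671]), array([0.526 , 0.0652])]
216 191 193 192.0 [array([0.5281, 0.0614]), array([0.526 , 0.0595])]
218 190 195 192.5 [array([0.5266, 0.0556]), array([0.5246, 0.0538])]
220 189 195 191.67 [array([0.529 , 0.0498]), array([0.527 , 0.0482])]
222 190 194 192.0 [array([0.5281, 0.044 ]), array([0.526 , 0.0425])]
224 191 193 192.0 [array([0.5281, 0.0382]), array([0.526 , 0.0369])]
226 191 193 192.0 [array([0.5281, 0.0324]), array([0.526 , 0.0312])]
228 191 192 191.5 [array([0.5295, 0.0266]), array([0.5275, 0.0255])]
[0.52228674 0.14215419 0.058     ]
91.71340193828657 0.09409787535526246 88.40687248971378
91.62477758315389 0.09569265858294033 88.38593266425333
```

Run:
```python
from path import *
a=pc(-271,.036,.012);print(a, (a-[.354,.0066])/.6)
b=pc(-276.1,.036);print(b,(b-a)/.6)
r=rows(b-np.array([.003,0]),[-277-4*k for k in range(0,10)],.034);print(r, pc(-313,.034))
```

```text
[0.49286764 0.08306636] [0.23144607 0.12744393]
[0.50911216 0.08440291] [0.0270742 0.0022276]
[[0.006, -0.003], [0.006, 0.001], [0.005, 0.001], [0.006, 0.001], [0.004, 0.0], [0.004, 0.001], [0.003, 0.001], [0.003, 0.0], [0.004, 0.0], [0.003, 0.0]] [0.53272297 0.08578735]
```

Emit:
move_arm(
  rows=[
    [0.077,0.042,0,0,0,0,1],
    [0.077,0.042,0,0,0,0,1],
    [0.077,0.042,0,0,0,0,1],
    [0,0,-0.08,0,0,0,1],
    [0,0,-0.08,0,0,0,1],
    [0,0,-0.039,0,0,0,1],
    [0,0,0,0,0,0,1],
  ],
)

```text
time: 9.7
tool_pos: [0.495, 0.0833, 0.2202]
tool_rot: [-0.566, -3.085, 0.001]
wrist_force: [1.2, -0.2, 0.5]
opening: 0.0
```

Emit:
move_arm(
  rows=[
    [0.01,0.001,0,0,0,0,1],
    [0.007,0.001,0,0,0,0,1],
    [0.005,0,0,0,0,0,1],
    [0,0,0,0,0,0,1],
    [0,0,0,0,0,0,1],
  ],
)

```text
time: 10.32
tool_pos: [0.509, 0.0837, 0.2231]
tool_rot: [0.568, 3.089, 0.0]
wrist_force: [0.4, 0.2, 0.3]
opening: -0.0
```

```bash
python3 snap.py 7
```

```text
10.325 [0.509  0.0837 0.2231] [5.6820e-01 3.0886e+00 1.0000e-04] [0.41 0.19 0.32]
```

View pics/side7.png

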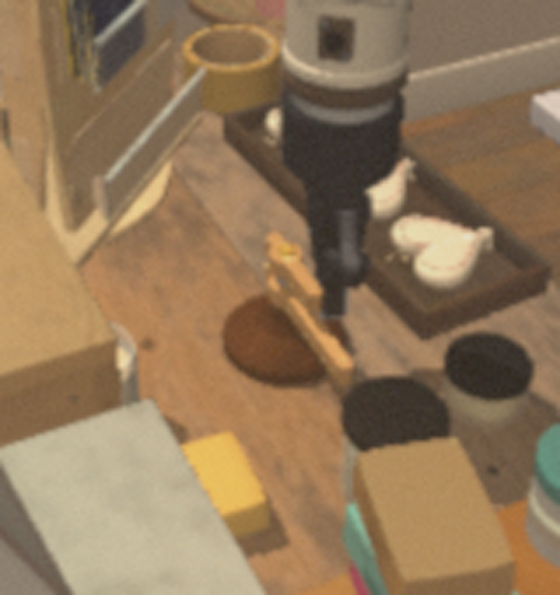

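Emit:
move_arm(
  rows=[
    [-0.008,0,0,0,0,0,1],
    [0,0,0.023,0,0,0,1],
    [0,0,0,0,0,0,1],
    [0.009,-0.002,0,0,0,0,1],
    [0.006,0.001,0,0,0,0,1],
    [0.005,0.001,0,0,0,0,1],
    [0.006,0.001,0,0,0,0,1],
    [0.004,0,0,0,0,0,1],
    [0.004,0.001,0,0,0,0,1],
    [0.003,0.001,0,0,0,0,1],
    [0.003,0,0,0,0,0,1],
    [0,0,0,0,0,0,1],
  ],
)

```text
time: 11.92
tool_pos: [0.5282, 0.0856, 0.2368]
tool_rot: [0.568, 3.089, 0.0]
wrist_force: [-1.0, 0.1, -0.4]
opening: -0.0002
```

```bash
python3 snap.py 8; python3 -c "
from h import *
s=pickle.load(open('pics/side5.pkl','rb'))
for a in (40,47,54,61,70,80):
  t=np.radians(a);print(a,[((proj(s,[.525+r*np.cos(t),.0465+r*np.sin(t),z])-[190,150])*3.5).round() for r,z in((.05,.084),)])"
```

```text
11.925 [0.5282 0.0856 0.2368] [5.6820e-01 3.0893e+00 4.0000e-04] [-0.96  0.13 -0.44]
40 [array([257., 291.])]
47 [array([266., 293.])]
54 [array([275., 294.])]
61 [array([284., 295.])]
70 [array([296., 295.])]
80 [array([309., 293.])]
```

View pics/side8.png

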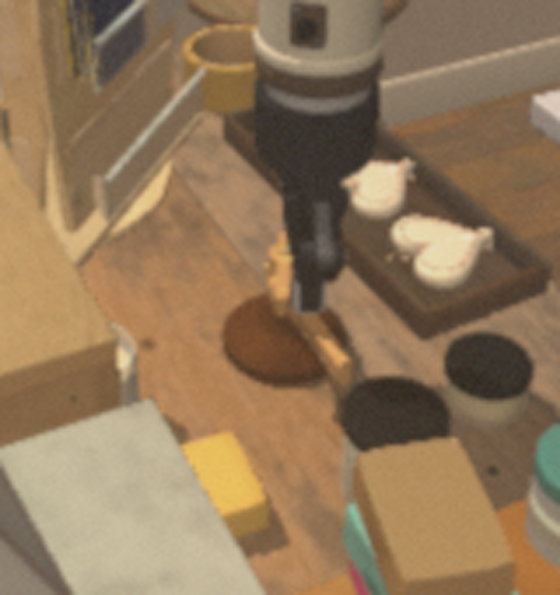

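View pics/top8.png

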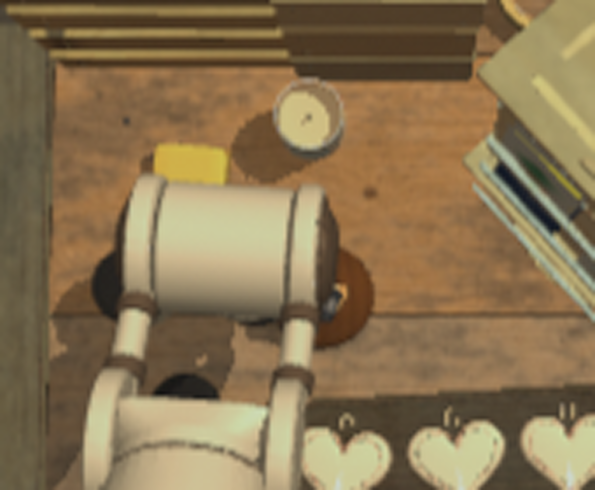

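```bash
python3 -c "
from path import *
for t in (-305,-309,-313,-316,-318): print(t,pc(t,.034),(pc(t,.034)-[.5282,.0856])/.6)"
```

```text
-305 [0.52836301 0.08565153] [2.71687288e-04 8.58823389e-05]
-309 [0.53049643 0.08579891] [0.00382738 0.00033151]
-313 [0.53272297 0.08578735] [0.00753828 0.00031225]
-316 [0.53444595 0.08566335] [0.01040992 0.00010559]
-318 [0.5356162  0.08552172] [ 0.01236034 -0.00013047]
```

Emit:
move_arm(
  rows=[
    [0.004,0,0,0,0,0,1],
    [0.004,0,0,0,0,0,1],
    [0.0035,0,0,0,0,0,1],
    [0,0,0,0,0,0,1],
    [-0.012,0.008,0,0,0,0,1],
    [0,0,0.08,0,0,0,1],
    [-0.05,0,0.06,0,0,0,1],
    [-0.09,-0.03,0.04,0,0,0,1],
    [-0.09,-0.03,0,0,0,0,1],
    [-0.08,-0.03,0,0,0,0,1],
    [0,0,0,0,0,0,1],
  ],
)

```text
time: 13.4
tool_pos: [0.3391, 0.0364, 0.3441]
tool_rot: [0.57, 3.087, -0.0]
wrist_force: [0.4, -0.2, 0.0]
opening: 0.0004
```

```bash
python3 snap.py 9
```

```text
13.4 [0.3391 0.0364 0.3441] [ 5.7050e-01  3.0875e+00 -4.0000e-04] [ 0.45 -0.18  0.01]
```

View pics/side9.png

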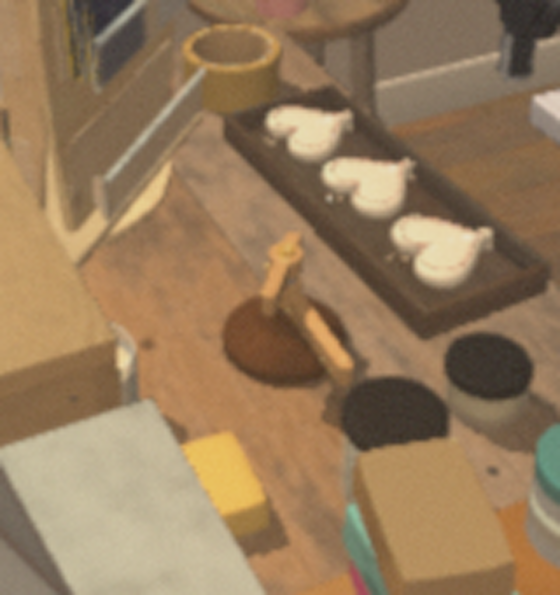

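View pics/top9.png

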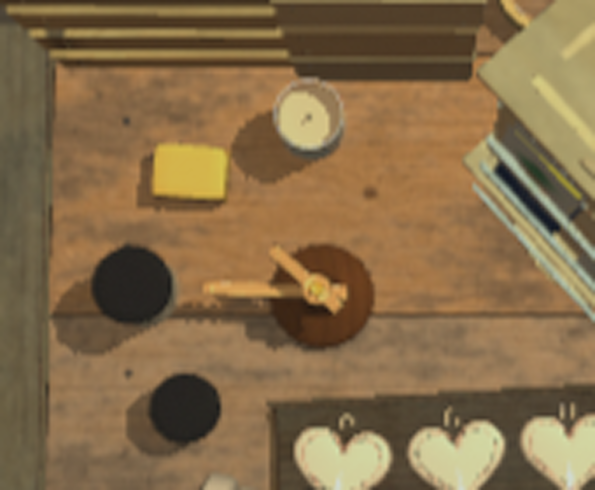

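```bash
cat > meas.py <<'E'
import sys
from h import *
k=sys.argv[1]
pv=np.array([.525,.0467]);T={'long':np.array([.5293,.1991]),'short':np.array([.6312,.1594])}
c=pickle.load(open(f'pics/top{k}.pkl','rb'))
im=cv2.resize(c['image'],None,fx=4,fy=4,interpolation=cv2.INTER_CUBIC)
h=cv2.cvtColor(im,cv2.COLOR_RGB2HSV);m=cv2.inRange(h,(14,90,185),(26,220,255))
for n,(x0,y0,x1,y1),z in(('long',(186,187,204,200),.058),('short',(205,176,215,190),.084)):
    k2=m.copy();k2[:]=0;k2[y0*4:y1*4,x0*4:x1*4]=m[y0*4:y1*4,x0*4:x1*4]
    n_,lab,st,cen=cv2.connectedComponentsWithStats(k2);i=1+np.argmax(st[1:,4])
    ys,xs=np.where(lab==i)
    P=np.array([ray(c,(x+.5)/4-.5,(y+.5)/4-.5,z)[:2] for x,y in zip(xs,ys)])
    vx,vy,px,py=cv2.fitLine(P.astype(np.float32),cv2.DIST_L2,0,.001,.001).ravel()
    d=np.array([vx,vy]);d*=np.sign(d@(P.mean(0)-pv))
    r=np.linalg.norm(P-pv,axis=1).max();cm=P.mean(0)
    for nm,u in(('axis-centroid',(cm-pv)/np.linalg.norm(cm-pv)),('fit',d)):
        o=pv if nm!='fit' else cm
        w=T[n]-o;print(n,nm,'ang',np.degrees(np.arctan2(u[1],u[0])).round(1),'miss mm',(1000*(u[0]*w[1]-u[1]*w[0])).round(1),'reach',r.round(4))
for q in blobs(c,(140,170,205,245),(0,0,0),(180,255,55))+blobs(c,(165,145,200,172),(20,140,120),(35,255,255)):
    M=cv2.moments(q);print(M['m10']/M['m00'],M['m01']/M['m00'])
E
python3 meas.py 9
```

```text
long axis-centroid ang 86.9 miss mm 3.8 reach 0.0961
long fit ang 88.3 miss mm 2.0 reach 0.0961
short axis-centroid ang 48.6 miss mm -5.2 reach 0.0509
short fit ang 46.9 miss mm -1.7 reach 0.0509
182.31972789115645 226.29931972789115
167.29106628242076 191.14649375600382
184.16608796296293 158.4710648148148
```

```bash
python3 -c "
from workcell import order,status
print(order.hand_in());o=status.get_obs();print(o['time'],o['wrist_force'])"
```

```text
the job is handed in; nothing more can be done
None
the job is handed in; nothing more can be done
```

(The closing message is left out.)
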